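# Take the charged battery pack out of its latching charger

## Robot

A 7-joint arm with a two-finger parallel gripper is mounted at the origin on a cart in front of the work surface, level with it; the furniture and walls round the work are solid. World frame = base frame: x ahead of the robot, y to its left, z up, the work surface at z = 0. Lengths are in mm, angles in rad, forces in N, time in s.
With the tool pointing down it reaches from about 400 to 900 mm from the base axis. Payload 5.5 kg.
Tool frame: the origin (TCP) lies at the very end of the fingers, on their centre line; the grasp point (between the pads) lies 19 mm behind it; y points along the fingers, x is the direction in which the jaws open and shut, and the axes are right-handed (so a half turn about y gives the same grasp; the last joint's range is limited). The gripper opens to 92 mm and grips with 3 to 60 N. Pads are 19 mm wide; open, the fingers measure 130 mm over their backs; the gripper's body (75 mm by 190 mm) begins 47 mm behind the grasp point.
Start: joints at [1.449, 0.501, -0.427, 1.55, 0.221, 1.138, -0.21], TCP at [244.025, -602.454, 226.729] pointing down, gripper open.
Joint ranges: [-2.88, 2.88], [-0.31, 2.03], [-1.54, 1.56], [0.2, 2.42], [-1.41, 4.55], [0.19, 2.02], [-2.57, 2.57]. Speed limits (rad/s): [2.57, 2.57, 3.14, 3.14, 3.14, 3.14, 3.14].

## Interface

Orientations are given as a unit quaternion [x, y, z, w].
In Python, from plant import read_state, cams, finish_job gives the robot as it stands.
- The arm moves only by the shell command python3 -m creep 'ROWS'. ROWS is a JSON object of lists of equal length, an entry for each row: "travel": the shift along the tool's x, y, z in mm, a list of three; "dr": the turn, a rotation vector about the tool's x, y, z in degrees, a list of three; "jaw": the closure, from 0 (fully open) to 1 (shut). In form: {"travel": [[dx, dy, dz], ...], "dr": [[ax, ay, az], ...], "jaw": [jaw, ...]}. A call has 1 to 10 rows; each row is the pose to reach, as a shift and turn from the pose commanded when the call began, along the tool's axes at that moment; what a row does not reach only later rows make up. A row lasts 1/8 s, in which the tool goes at most 62.5 mm and 10.7 degrees, less where a joint would pass 70% of its speed; a pose out of reach is approached as far as the arm can. A call with a gripper value outside its range is refused whole. The fingers move at their own pace and stop on an object; the grip force is fixed at half the most. Time passes only in rows, so rows that repeat a pose let the fingers close. It gives the time, the measured TCP pose, the force and the opening at its end, in the units of the state.
- read_state(): the state, without advancing time (a new reading comes with each control period).
- cams.snapshot(name): name is "scene" or "top" or "wrist"; returns the picture (480x640x3 uint8, red, green, blue); there is no depth.
- cams.calibration(name): a dict with "K" (3x3 intrinsics, pixels), "k1" (the pictures are not rectified: a ray, as slopes to the right and down, at radius r is drawn at 1 + k1 r^2 times it, then the intrinsics apply), "R" (3x3) and "t" (3): a world point X has camera coordinates R X + t; the wrist camera has in their place "T_tool_cam" (4x4, takes a point from camera to tool coordinates, whose origin is the TCP and whose axes are the tool frame's). Camera axes: x right, y down, z forward; pixel columns grow to the right and rows downward; lengths in mm; the calibration is good to about 2 mm. A picture is of the moment at which its call begins: read the wrist's pose just before it. calibration takes no time and is no camera call.
- finish_job(): hands the job in, once; it reports no verdict.
The state is a dict: "time_s": time; "qpos": joint angles; "joint_velocities": joint speeds; "joint_efforts": joint torques, N m; "tool_pos": TCP position; "ee_rot": TCP orientation; "contact_force": force on the tool from outside, world axes, zero at the start; "moment": the same for the moment, N m; "gripper_width": opening from 0.0 (shut) to 1.0 (fully open).
Only numpy, scipy, OpenCV 4.12 (cv2) and the standard library are available. Lean on these libraries where they do the work, as an engineer would, in place of code of your own. Each camera call takes 0.05 s, during which the arm holds its last target. There are 200 camera calls.

## Task

One of the two chargers on the desk shows four green lamps: its wireless-microphone battery pack is full. Pinch the two orange buttons on that pack together to free its catches, lift it straight out and stand it upright in the wooden tray, setting it down rather than dropping it. Leave the other pack, which is still charging (one amber lamp), in its charger.

Things in the scene. Friction and masses are not known exactly. Their poses are not given: they have to be found in the camera images.
- pack_charged: full battery pack, loose grey block 36 (x) x 44 (y) x 84 (z) mm, 0.2 kg; origin: centre of underside, z up. On its +y and -y faces orange spring buttons, 26 wide (x), 30 tall, centres 57 above the underside; 59 mm over both when free, 46 when both are fully in (about 8 N each; squeeze with 15 to 40 N). Keep both in and it lifts straight up, held by the buttons
- dock_charged: charger with four green lamps (on its -x side), dark grey, fixed; base 104 (x) x 86 (y) mm, walls up to 28 mm above the desk. Origin on the desk under the socket's centre, axes as the pack's. The pack's underside is 8 mm above the desk, 1 mm play each side; a hook at the foot of each button locks under a lip until that button is fully in; pack clear at 28 mm
- pack_charging: the second battery pack, just like the first, standing in the other charger (same charger, one amber lamp and three dark ones). Stays where it is
- tray: shallow open wooden tray with a blue-grey floor, 140 (x) x 160 (y) x 18 mm high outside, walls 5 mm thick, fixed to the desk, empty. Origin at the centre of its underside on the desk, z up; its floor is 5 mm above the desk
Mind the look-alikes: they are no part of the job. What is shaped like the pack_charged but blue is not meant.

How it is judged:
By the outcome, as a careful person would: the job done as asked, in the order asked, and still so for the second after the job is handed in, with the robot touching nothing.
It also fails if it takes over 40 s, if anything falls off the work surface, if the arm or the gripper's body presses on something with over 40 N, if the wrist force passes 120 N, or if a joint passes its speed limit or range.

## Working session

There is one attempt and no reset: what is moved stays moved. The work goes in short steps, Python scripts to look and compute and a shell command to move; the robot and the scene stay as the last step left them, time stands still between calls to the robot, and variables do not carry over. Pictures are saved under pics/ and viewed, about 8 in all and at most 12, crops included, and the job is handed in when it is done.

```bash
mkdir -p pics
python3 - <<'E'
from plant import read_state, cams
import cv2,numpy as np
s=read_state();print(s)
for n in("top","scene"):
    im=cams.snapshot(n);cv2.imwrite(f"pics/{n}0.png",im[:,:,::-1])
    print(n,cams.calibration(n))
print(cams.calibration("wrist"))
E
```

```text
{'time_s': 0.0, 'qpos': array([ 1.44923019,  0.50180877, -0.42681521,  1.55144354,  0.22078271,
        1.13834797, -0.21028658]), 'joint_velocities': array([ 0.00036119,  0.00020725, -0.00168917, -0.00021568, -0.00031598,
        0.00054824, -0.00103302]), 'joint_efforts': array([ 4.10024722e-04, -5.66589940e+01, -5.81548557e+00, -2.79109508e+01,
       -6.85015717e-02,  3.09192133e-02,  1.57431036e-04]), 'tool_pos': array([ 243.67867782, -601.82584577,  225.70769288]), 'ee_rot': array([-0.58598385,  0.39570992, -0.39459518,  0.58679744]), 'contact_force': array([ 0.56836387,  0.01166635, -0.32462715]), 'moment': array([-0.00387912,  0.05389477,  0.00888523]), 'gripper_width': 0.9996482494528478}
top {'K': array([[577.01136831,   0.        , 328.00196126],
       [  0.        , 577.01136831, 237.68402635],
       [  0.        ,   0.        ,   1.        ]]), 'k1': -0.04841616456775728, 'R': array([[ 0.01507918, -0.99955048,  0.02591254],
       [-0.98991363, -0.01857483, -0.14044921],
       [ 0.1408674 , -0.02353332, -0.98974874]]), 't': array([  25.27364416,  488.01829549, 1072.44
[... 256 characters left out ...]
,
       [-0.14200972,  0.38133736, -0.91346322],
       [ 0.38053145, -0.83087082, -0.40601662]]), 't': array([484.40666338, 112.97461312, 963.42287426])}
{'K': array([[412.81364652,   0.        , 317.33699897],
       [  0.        , 412.81364652, 243.48224377],
       [  0.        ,   0.        ,   1.        ]]), 'k1': -0.09301712027397031, 'T_tool_cam': array([[ 9.99998274e-01, -1.77460841e-03, -5.50289062e-04,
         1.04836905e+00],
       [-5.90389901e-06, -2.99211096e-01,  9.54186942e-01,
        -1.58531854e+02],
       [-1.85796076e-03, -9.54185292e-01, -2.99210590e-01,
         8.01119279e+01],
       [ 0.00000000e+00,  0.00000000e+00,  0.00000000e+00,
         1.00000000e+00]])}
```

View pics/top0.png

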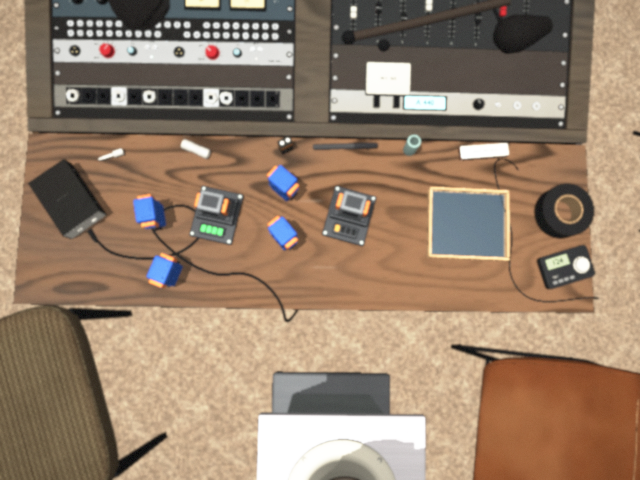

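View pics/scene0.png

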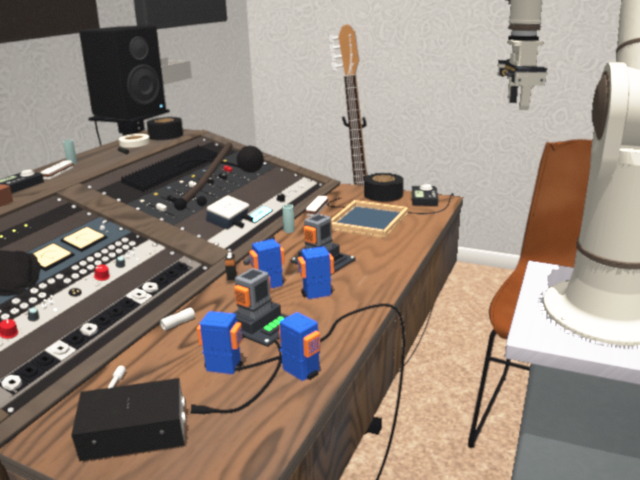

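The top view shows the green-lamp charger at about (212,215) and the amber one at (350,212). There are blue look-alikes at (149,212), (165,270), (283,182) and (283,232), and the tray is at (469,223). The grey pack at (212,203), in the charger with four green lamps, fits the description. I'll confirm that in a crop and measure it.

```bash
cat > h.py <<'E'
import numpy as np,cv2
from scipy.spatial.transform import Rotation as Ro
from plant import read_state,cams
def ray(cal,px,state=None):
    K=cal["K"];d=np.array([(px[0]-K[0,2])/K[0,0],(px[1]-K[1,2])/K[1,1]])
    s=d.copy()
    for _ in range(20): s=d/(1+cal["k1"]*(s@s))
    v=np.array([*s,1])
    if "R" in cal: return -cal["R"].T@cal["t"],cal["R"].T@v
    T=cal["T_tool_cam"];R=Ro.from_quat(state["ee_rot"]).as_matrix()
    return R@T[:3,3]+state["tool_pos"],R@T[:3,:3]@v
def onz(cal,px,z,state=None):
    o,v=ray(cal,px,state);return o+v*(z-o[2])/v[2]
def blobs(m,mn=8):
    n,l,st,c=cv2.connectedComponentsWithStats(m.astype(np.uint8))
    return [(st[i,4],c[i],l==i) for i in range(1,n) if st[i,4]>=mn]
def hsv(im): return cv2.cvtColor(im,cv2.COLOR_RGB2HSV)
E
python3 - <<'E'
from h import *
im=cv2.imread("pics/top0.png")[:,:,::-1].copy();cal=cams.calibration("top");H=hsv(im)
crop=im[170:290,130:390,::-1];cv2.imwrite("pics/crop.png",cv2.resize(crop,None,fx=3,fy=3,interpolation=cv2.INTER_CUBIC))
h,s,v=H[...,0],H[...,1],H[...,2]
for nm,m,z in(("orange",(h<18)&(s>170)&(v>170),78),("green",(h>45)&(h<80)&(s>120)&(v>120),15)):
  for a,c,_ in blobs(m,5):
    if 140<c[1]<300: print(nm,a,c.round(1),onz(cal,c,z).round(1))
m=(h>95)&(h<120)&(s>40)&(s<150)&(v<130); m[:, :420]=0;m[:,520:]=0;m[:180]=0;m[270:]=0
a,c,l=max(blobs(m),key=lambda b:b[0])
r=cv2.minAreaRect(np.argwhere(l)[:,::-1].astype(np.float32));print(a,r)
P=[onz(cal,p,5)for p in cv2.boxPoints(r)];print(np.round(P,1),np.mean(P,0))
E
```

```text
green 15 [207.8 227.5] [506.  267.8  15. ]
12 ((500.9245300292969, 199.23582458496094), (7.28010892868042, 1.923047661781311), 74.05460357666016)
[[ 582.9 -310.4    5. ]
 [ 584.1 -314.2    5. ]
 [ 569.8 -317.9    5. ]
 [ 568.6 -314.     5. ]] [ 576.35999457 -314.11127441    5.        ]
```

View pics/crop.png

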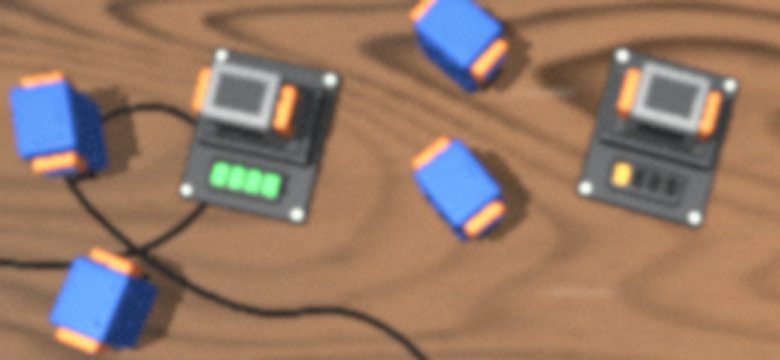

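The crop confirms it: the pack at crop (243,97) sits in the charger with four green lamps at (245,181). The pack at (670,97) has one amber lamp. The blue packs are decoys.

Run:
```python
from h import *
cal=cams.calibration("top")
f=lambda p,z:onz(cal,np.array(p)/3+[129.7,169.7],z)
sc=[f(p,12) for p in[(221,56),(330,80),(187,190),(298,215)]];print(np.round(sc,1))
print("axis +x yaw",[np.degrees(np.arctan2(*(sc[a]-sc[b])[[1,0]])) for a,b in((0,2),(1,3))],np.mean(sc,0))
print("axis +y yaw",[np.degrees(np.arctan2(*(sc[a]-sc[b])[[1,0]]))-90 for a,b in((0,1),(2,3))])
tp=[f(p,92) for p in[(213,67),(283,83),(272,131),(203,115)]];print(np.round(tp,1),np.mean(tp,0))
t=[onz(cal,p,18) for p in[(429,188),(509,188),(510,260),(428.5,257)]];print(np.round(t,1),np.mean(t,0))
s=read_state();R=Ro.from_quat(s["ee_rot"]).as_matrix();print(R.round(3),s["tool_pos"])
```

```text
[[584.4 280.6  12. ]
 [569.7 208.3  12. ]
 [494.9 298.6  12. ]
 [479.8 225.8  12. ]]
axis +x yaw [np.float64(-11.35286848902313), np.float64(-10.986446979115334)] [532.17678976 253.33081574  12.        ]
axis +y yaw [np.float64(-11.520659402929937), np.float64(-11.683546580034303)]
[[559.3 269.3  92. ]
 [550.2 226.2  92. ]
 [520.3 231.7  92. ]
 [529.4 274.   92. ]] [539.82212733 250.31429228  92.        ]
[[ 593.1 -165.7   18. ]
 [ 596.8 -326.9   18. ]
 [ 452.3 -324.5   18. ]
 [ 455.5 -163.3   18. ]] [ 524.41807084 -245.08556165   18.        ]
[[ 0.375 -0.001  0.927]
 [-0.927  0.002  0.375]
 [-0.002 -1.     0.   ]] [ 243.74528107 -601.89886404  225.77466343]
```

```bash
python3 -m creep '{"travel":[[-15,0,22],[-40,0,60],[-65,0,97],[-90,0,134],[-115,0,171],[-140,0,208],[-165,0,245],[-190,0,282],[-215,0,319],[-238,0,351]],"dr":[[0,-5,0],[0,-13,0],[0,-22,0],[0,-31,0],[0,-40,0],[0,-49,0],[0,-58,0],[0,-67,0],[0,-76,0],[0,-83,0]],"jaw":[0,0,0,0,0,0,0,0,0,0]}'; python3 -c "
from h import *
s=read_state();print(s['qpos'],Ro.from_quat(s['ee_rot']).as_matrix().round(3))"
```

```text
time_s: 1.35
tool_pos: [480.6, -248.5, 226.5]
ee_rot: [-0.701, -0.094, 0.094, 0.701]
contact_force: [0.6, -0.3, -1.0]
gripper_width: 1.001
[ 1.12889448  0.39876886 -0.87532802  1.81560075  0.34306633  1.08765548
  0.3970897 ] [[ 0.964 -0.    -0.264]
 [ 0.264  0.     0.964]
 [-0.    -1.     0.   ]]
```

```bash
python3 -m creep '{"travel":[[12,0,30],[32,0,79],[53,0,132],[74,0,184],[96,4,236],[117,8,288],[138,12,340],[158,16,390],[175,22,432],[188,26,464]],"dr":[[0,-5,0],[0,-12,0],[0,-19,0],[0,-26,0],[0,-33,0],[0,-40,0],[0,-47,0],[0,-53,0],[0,-59,0],[0,-63.4,0]],"jaw":[0,0,0,0,0,0,0,0,0,0]}' && python3 -m creep '{"travel":[[0,0,0],[0,0,0]],"dr":[[0,0,0],[0,0,0]],"jaw":[0,0]}'
python3 - <<'E'
from h import *
s=read_state();im=cams.snapshot("wrist");print(s['qpos'],s['tool_pos'],Ro.from_quat(s['ee_rot']).as_matrix().round(3))
cv2.imwrite("pics/w1.png",im[:,:,::-1]);np.savez("w1.npz",p=s['tool_pos'],q=s['ee_rot'])
E
```

```text
time_s: 2.6
tool_pos: [540.0, 248.4, 200.2]
ee_rot: [-0.547, -0.448, 0.449, 0.547]
contact_force: [0.5, -0.2, 0.2]
gripper_width: 1.001
time_s: 2.85
tool_pos: [540.7, 245.6, 200.3]
ee_rot: [0.548, 0.446, -0.447, -0.548]
contact_force: [0.5, -1.4, -0.3]
gripper_width: 0.998
[ 0.29065639  0.63765436 -1.08037415  1.70843536  0.60660919  1.17408572
  0.41175425] [540.67227788 245.58632049 200.31655297] [[ 0.201 -0.001 -0.98 ]
 [ 0.98  -0.002  0.201]
 [-0.002 -1.     0.   ]]
```

View pics/w1.png

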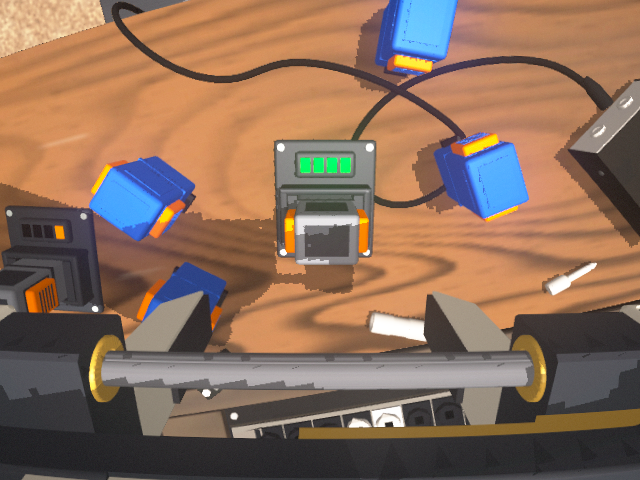

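The wrist view shows the pack's top face spanning about (296–358, 208–264), its orange buttons at (291,232) and (363,232), and the green lamps at (326,164).

Run:
```python
from h import *
d=np.load("w1.npz");s=dict(tool_pos=d['p'],ee_rot=d['q']);cal=cams.calibration("wrist")
im=cv2.imread("pics/w1.png")[:,:,::-1].copy();H=hsv(im);h,sa,v=H[...,0].astype(int),H[...,1],H[...,2]
R=Ro.from_quat(s['ee_rot']).as_matrix()
def rep(n,p,z):
    X=onz(cal,p,z,s);print(n,np.round(p,1),X.round(1),"tool",(R.T@(X-s['tool_pos'])).round(1))
roi=np.zeros(h.shape,bool);roi[195:275,275:380]=1
for a,c,l in blobs(roi&(h<22)&(sa>200)&(v>150),60): ys,xs=np.where(l);print("or",a,xs.min(),xs.max(),ys.min(),ys.max());rep("or",c,70)
m=roi&(sa<40)&(v>105)
for a,c,l in blobs(m,60):
    r=cv2.minAreaRect(np.argwhere(l)[:,::-1].astype(np.float32));print("grey",a,r);rep("top",r[0],92)
    for p in cv2.boxPoints(r): rep(" c",p,92)
for p in[(281,147),(370,147),(283,252),(367,252)]:
    b=im[p[1]-7:p[1]+8,p[0]-7:p[0]+8].min(2)>190
    q=np.argwhere(b).mean(0)[::-1]+np.array(p)-7; rep("screw",q,12)
cv2.imwrite("pics/w1c.png",cv2.resize(im[130:280,260:390,::-1],None,fx=4,fy=4,interpolation=cv2.INTER_CUBIC))
```

```text
or 293 284 294 210 252
or [289.4 233.5] [537.4 223.5  70. ] tool [-22.  130.4  -1.3]
or 318 357 368 210 252
or [362.9 232.4] [547.4 276.1  70. ] tool [ 31.5 130.3  -0.5]
grey 74 ((283.5, 201.0), (12.0, 5.0), 90.0)
top [283.5 201. ] [509.1 227.5  92. ] tool [-23.9 108.4  27.3]
 c [281. 195.] [504.8 226.8  92. ] tool [-25.4 108.4  31.3]
 c [286. 195.] [505.5 230.   92. ] tool [-22.1 108.4  31.3]
 c [286. 207.] [513.3 228.2  92. ] tool [-22.3 108.4  23.3]
 c [281. 207.] [512.7 225.   92. ] tool [-25.6 108.4  23.3]
grey 144 ((327.4999694824219, 196.5), (46.99999237060547, 2.999999523162842), -0.0)
top [327.5 196.5] [512.  256.4  92. ] tool [  5.  108.3  30.2]
 c [304. 198.] [509.9 241.1  92. ] tool [-10.4 108.3  29.3]
 c [304. 195.] [507.9 241.6  92. ] tool [-10.3 108.3  31.2]
 c [351. 195.] [514.1 271.7  92. ] tool [ 20.4 108.3  31.2]
 c [351. 198.] [516.1 271.3  92. ] tool [ 20.5 108.3  29.2]
grey 101 ((366.5, 206.0), (22.0, 5.0), 90.0)
top [366.5 206. ] [523.4 280.4  92. ] tool [ 30.8 108.3  23.9]
 c [364. 195.] [515.8 280.   92. ] tool [ 28.9 108.3  31.2]
 c [369. 195.] [516.5 283.3 
[... 545 characters left out ...]
] tool [ 35.3 108.3   3.2]
grey 2409 ((322.333740234375, 235.626953125), (66.0037841796875, 92.76082611083984), 79.2156982421875)
top [322.3 235.6] [537.5 247.8  92. ] tool [  1.7 108.3   3.5]
 c [270.6 211.9] [514.5 217.5  92. ] tool [-32.6 108.4  20. ]
 c [361.7 194.5] [515.2 278.6  92. ] tool [ 27.4 108.3  31.5]
 c [374.1 259.4] [561.3 279.2  92. ] tool [ 37.3 108.2 -13.5]
 c [282.9 276.7] [561.2 215.   92. ] tool [-25.7 108.4 -26.3]
screw [280.4 147.1] [479.  225.2  12. ] tool [-32.  188.4  56.2]
screw [369.3 147. ] [493.8 297.1  12. ] tool [ 41.3 188.3  56.2]
screw [282.8 251.9] [568.3 206.5  12. ] tool [-32.4 188.4 -35. ]
screw [366.8 252.6] [584.  279.4  12. ] tool [ 42.2 188.2 -35.7]
```

View pics/w1c.png

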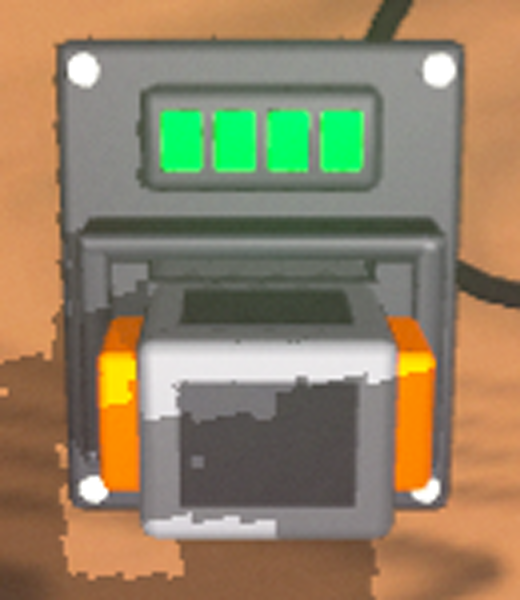

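```bash
python3 -m creep '{"travel":[[2,15,0.5],[4.7,40,1],[4.7,65,1],[4.7,85,1],[4.7,97,1],[4.7,100,1],[4.7,100,1]],"dr":[[0,0,0],[0,0,0],[0,0,0],[0,0,0],[0,0,0],[0,0,0],[0,0,0]],"jaw":[0,0,0,0,0,0,0]}'
python3 - <<'E'
from h import *
s=read_state();im=cams.snapshot("wrist");R=Ro.from_quat(s['ee_rot']).as_matrix();print(s['tool_pos'],R.round(3))
d=np.load("w1.npz");R0=Ro.from_quat(d['q']).as_matrix()
print("remaining",R.T@(d['p']+R0@[4.7,154,1]-s['tool_pos']))
cv2.imwrite("pics/w2.png",im[:,:,::-1])
E
```

```text
time_s: 3.78
tool_pos: [541.3, 251.9, 101.1]
ee_rot: [-0.548, -0.447, 0.447, 0.548]
contact_force: [0.5, 0.5, 0.0]
gripper_width: 0.998
[541.30342498 251.88320564 101.10471905] [[ 0.2    0.001 -0.98 ]
 [ 0.98   0.     0.2  ]
 [ 0.001 -1.    -0.   ]]
remaining [-1.89008435 54.79445677  0.43489317]
```

View pics/w2.png

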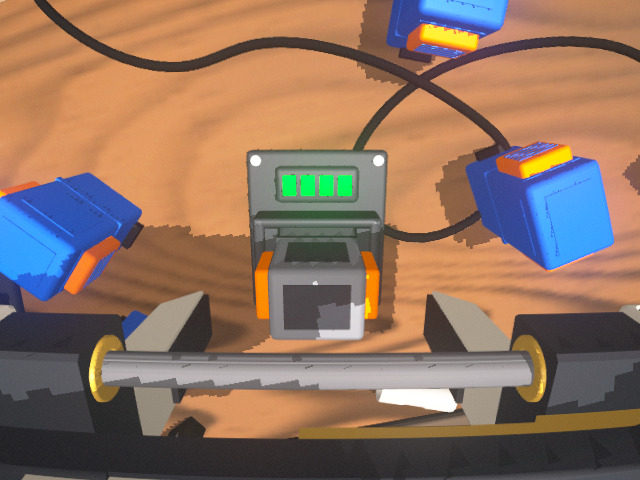

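The pack's top face is centred at about (318,302), midway between the fingers at 210 and 425, so it is aligned both ways. I'll go straight down and close.

```bash
python3 -m creep '{"travel":[[-0.3,10,0],[-0.3,25,0],[-0.3,40,0],[-0.3,51,0],[-0.3,55,0],[-0.3,55,0],[-0.3,55,0]],"dr":[[0,0,0],[0,0,0],[0,0,0],[0,0,0],[0,0,0],[0,0,0],[0,0,0]],"jaw":[0,0,0,0,0,0,0]}' && python3 -m creep '{"travel":[[0,0,0],[0,0,0],[0,0,0],[0,0,0],[0,0,0],[0,0,0],[0,0,0],[0,0,0]],"dr":[[0,0,0],[0,0,0],[0,0,0],[0,0,0],[0,0,0],[0,0,0],[0,0,0],[0,0,0]],"jaw":[0.3,0.5,0.7,0.9,1,1,1,1]}'
```

```text
time_s: 4.7
tool_pos: [541.3, 251.6, 46.2]
ee_rot: [0.548, 0.447, -0.447, -0.548]
contact_force: [-0.1, -0.2, -0.2]
gripper_width: 0.998
time_s: 5.7
tool_pos: [541.2, 251.5, 46.2]
ee_rot: [0.548, 0.447, -0.447, -0.548]
contact_force: [-0.8, -1.1, 4.8]
gripper_width: 0.477
```

```bash
python3 -m creep '{"travel":[[0,-1,0],[0,-4,0],[0,-7,0],[0,-10,0],[0,-10,0]],"dr":[[0,0,0],[0,0,0],[0,0,0],[0,0,0],[0,0,0]],"jaw":[1,1,1,1,1]}'
```

```text
time_s: 6.32
tool_pos: [541.2, 251.4, 56.0]
ee_rot: [0.548, 0.447, -0.447, -0.548]
contact_force: [-0.6, -0.6, -1.7]
gripper_width: 0.476
```

```bash
python3 -m creep '{"travel":[[0,-5,0],[0,-13,0],[0,-22,0],[0,-36,0],[0,-52,0],[0,-70,0],[0,-88,0],[0,-106,0],[0,-118,0],[0,-124,0]],"dr":[[0,0,0],[0,0,0],[0,0,0],[0,0,0],[0,0,0],[0,0,0],[0,0,0],[0,0,0],[0,0,0],[0,0,0]],"jaw":[1,1,1,1,1,1,1,1,1,1]}'
python3 - <<'E'
from h import *
s=read_state();a=cams.snapshot("wrist");b=cams.snapshot("scene");R=Ro.from_quat(s['ee_rot']).as_matrix();print(s['qpos'],R.round(3),R.T@([524.4,-245,180]-s['tool_pos']))
cv2.imwrite("pics/w3.png",cv2.resize(np.hstack([a,b])[:,:,::-1],(800,300),interpolation=cv2.INTER_AREA))
E
```

```text
time_s: 7.58
tool_pos: [541.3, 251.4, 180.7]
ee_rot: [0.548, 0.447, -0.447, -0.548]
contact_force: [-1.1, -0.3, -2.6]
gripper_width: 0.478
[ 0.26782068  0.66100643 -1.06059973  1.72068227  0.6300438   1.14292416
  0.38951716] [[ 0.2    0.001 -0.98 ]
 [ 0.98   0.     0.2  ]
 [ 0.    -1.    -0.001]] [-489.72735099    0.53330485  -82.94928535]
```

View pics/w3.png

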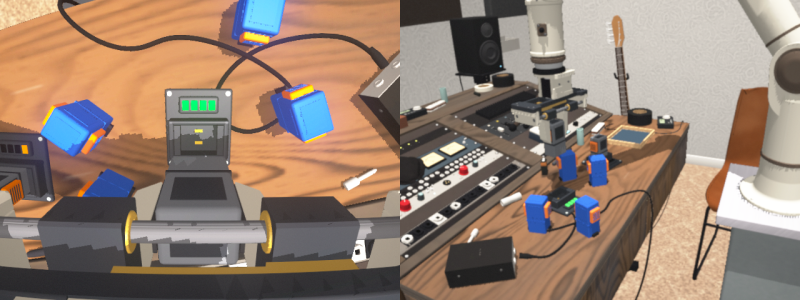

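The pack hangs from the fingers at wrist (200,215), and its socket is empty at (198,140). Next, over to the tray.

```bash
python3 -m creep '{"travel":[[-15,0,-3],[-45,0,-8],[-90,0,-15],[-140,0,-24],[-192,0,-32],[-244,0,-41],[-296,0,-50],[-348,0,-59],[-395,0,-67],[-430,0,-73]],"dr":[[0,2,0],[0,6,0],[0,12,0],[0,19,0],[0,26,0],[0,33,0],[0,40,0],[0,47,0],[0,54,0],[0,59,0]],"jaw":[1,1,1,1,1,1,1,1,1,1]}'
python3 - <<'E'
from h import *
s=read_state();R=Ro.from_quat(s['ee_rot']).as_matrix();print(R.round(3),R.T@([524.4,-245,180]-s['tool_pos']))
E
```

```text
time_s: 8.93
tool_pos: [524.9, -188.1, 179.1]
ee_rot: [0.697, 0.116, -0.117, -0.697]
contact_force: [0.0, 0.5, -2.2]
gripper_width: 0.484
[[ 0.945 -0.001 -0.326]
 [ 0.326 -0.     0.945]
 [-0.002 -1.     0.   ]] [-19.03946142  -0.91582749 -53.62584684]
```

```bash
python3 -m creep '{"travel":[[-9,0,-25],[-16,5,-43],[-19,15,-53],[-19,35,-54],[-19,60,-54],[-19,85,-54],[-19,105,-54],[-19,118,-54],[-19,122,-54],[-19,122,-54]],"dr":[[0,0,0],[0,0,0],[0,0,0],[0,0,0],[0,0,0],[0,0,0],[0,0,0],[0,0,0],[0,0,0],[0,0,0]],"jaw":[1,1,1,1,1,1,1,1,1,1]}'
python3 - <<'E'
from h import *
s=read_state();a=cams.snapshot("top");b=cams.snapshot("scene");print(s['tool_pos'],s['contact_force'])
cv2.imwrite("pics/t4.png",np.hstack([cv2.resize(a[150:300,380:580],(400,300)),cv2.resize(b[100:280,250:490],(400,300))])[:,:,::-1])
E
```

```text
time_s: 10.18
tool_pos: [526.8, -241.8, 57.9]
ee_rot: [0.697, 0.12, -0.119, -0.697]
contact_force: [-0.1, -0.2, -1.9]
gripper_width: 0.479
[ 526.81401253 -241.75406215   57.9334112 ] [-0.05302515 -0.1812766  -1.94449211]
```

View pics/t4.png

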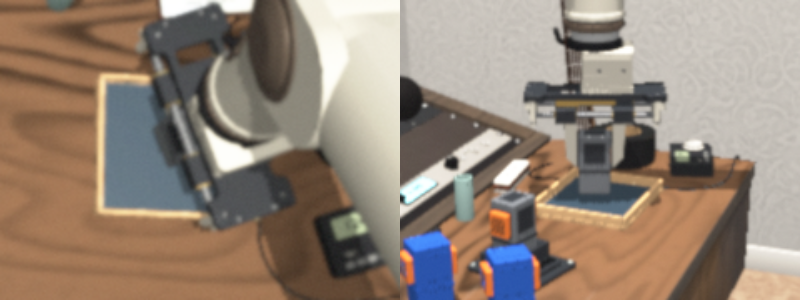

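The pack hangs upright over the middle of the tray. I'll lower it gently until it touches the floor.

```bash
python3 -m creep '{"travel":[[0,4,0],[0,8,0],[0,11,0],[0,12.5,0],[0,13,0],[0,13,0]],"dr":[[0,0,0],[0,0,0],[0,0,0],[0,0,0],[0,0,0],[0,0,0]],"jaw":[1,1,1,1,1,1]}'; for i in 1 2 3; do :; done; python3 -m creep '{"travel":[[0,1,0],[0,1,0],[0,1,0]],"dr":[[0,0,0],[0,0,0],[0,0,0]],"jaw":[1,1,1]}'
```

```text
time_s: 11.02
tool_pos: [526.5, -241.8, 44.8]
ee_rot: [-0.697, -0.119, 0.119, 0.697]
contact_force: [0.2, 0.3, -1.9]
gripper_width: 0.479
time_s: 11.4
tool_pos: [526.5, -241.9, 43.8]
ee_rot: [0.697, 0.119, -0.119, -0.697]
contact_force: [-0.0, 0.9, -2.3]
gripper_width: 0.479
```

```bash
python3 -m creep '{"travel":[[0,0.5,0],[0,1,0],[0,1,0]],"dr":[[0,0,0],[0,0,0],[0,0,0]],"jaw":[1,1,1]}'
```

```text
time_s: 11.78
tool_pos: [526.6, -241.9, 43.2]
ee_rot: [0.697, 0.119, -0.119, -0.697]
contact_force: [-2.1, 0.4, 5.2]
gripper_width: 0.481
```

The floor is carrying it (force went from −2 to +5 N). I'll open slowly and then move away.

```bash
python3 -m creep '{"travel":[[0,0,0],[0,0,0],[0,0,0],[0,0,0],[0,0,0],[0,0,0],[0,0,0],[0,0,0],[0,0,0]],"dr":[[0,0,0],[0,0,0],[0,0,0],[0,0,0],[0,0,0],[0,0,0],[0,0,0],[0,0,0],[0,0,0]],"jaw":[0.48,0.44,0.4,0.35,0.3,0.2,0.1,0,0]}' && python3 -m creep '{"travel":[[0,-4,0],[0,-14,0],[0,-30,0],[0,-55,0],[0,-85,0],[0,-115,0],[0,-145,0],[0,-165,0],[0,-175,0],[0,-175,0]],"dr":[[0,0,0],[0,0,0],[0,0,0],[0,0,0],[0,0,0],[0,0,0],[0,0,0],[0,0,0],[0,0,0],[0,0,0]],"jaw":[0,0,0,0,0,0,0,0,0,0]}'
python3 - <<'E'
from h import *
a=cams.snapshot("wrist");b=cams.snapshot("scene")
cv2.imwrite("pics/w5.png",np.hstack([cv2.resize(a,(400,300)),cv2.resize(b[100:370,190:550],(400,300))])[:,:,::-1])
E
```

```text
time_s: 12.9
tool_pos: [526.5, -241.8, 42.7]
ee_rot: [-0.697, -0.119, 0.119, 0.697]
contact_force: [0.3, -0.4, 0.6]
gripper_width: 0.994
time_s: 14.15
tool_pos: [526.6, -242.0, 218.1]
ee_rot: [0.697, 0.12, -0.119, -0.697]
contact_force: [0.6, 0.0, -0.3]
gripper_width: 1.002
```

View pics/w5.png

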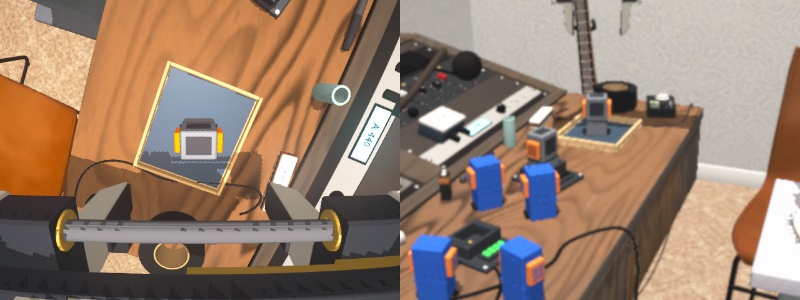

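The pack stands upright in the tray at wrist (200,142). The amber pack is still in its charger at scene (545,150), and the gripper is clear.

```bash
python3 -c "from plant import finish_job;print(finish_job())"
```

```text
the job is handed in; nothing more can be done
None
```

The full pack from the green-lamp charger is standing upright near the middle of the wooden tray, and the job was handed in at about 14 s of the 40 s allowed. I pinched both orange buttons, lifted the pack straight out, and lowered it until the tray floor took its weight. Then I opened the gripper slowly and moved clear.

- **Final pictures:** they show the pack upright in the tray, its charger empty, the amber pack still in its charger and the gripper about 175 mm higher. The blue look-alikes appear untouched.
- **Forces:** the highest wrist force I read was about 6 N, at set-down. I only had readings at the end of each move.
- **Readings that disagreed:**
  - The first wrist-camera measurement was about 2 mm off sideways. I went with the closer view.
  - The gripper read about 44 mm when closed on the buttons, against the stated 46 mm. The catches still came free without resistance.

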